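# Nest the parts cups in the rack and set its two keepers

### The job

Put the loose parts cups away in the cup rack: first slide both keepers outward along the bar, stopping each with its pointer on its outer mark (the line with a dot), then nest every loose cup, upright and fully home, on the rack's bottom cup of the same size while the keepers stay parked there. Finally slide both keepers back in until each pointer stands on its inner mark (the plain line) over the stack, and leave them there. Do not disturb the other things on the bench.

Things in the scene. Friction and masses are not known exactly. Their poses are not given: they have to be found in the camera images.
- rack: cup rack, fixed: plywood board 190 (x) x 460 (y) x 12 mm; origin: centre of its underside on the table; y runs along the bar, x away from the robot. Posts 162 mm high at y = +-219 carry a 12 mm round bar at x = 40, 125 mm above the table, and a marks strip at x = 68 to 92, top at 119 mm. The two bottom cups stand at x = -45, y = +80 and -80; which size is on which side varies.
- keeper_left (a joint): slide in m of the left keeper (rack +y half): 0 at rack y = +80 mm, grows to rack +y, -0.04 to 0.105; about 2.5 N friction, stays where left. A steel collar, 36 mm dia, 28 mm long on the bar, with a fin on top, a 14 mm wide arm reaching 100 mm towards the robot over the stack (lowest 119 mm above the table) and a 2 mm wide pointer over the strip, all at the same place along the bar.
- keeper_left_fin (a point): point on the centre line of the left keeper's upright grip fin, 165 mm above the table. The fin is 12 mm thick along the bar, 30 mm wide across it, and stands free from 143 to 181 mm above the table, right over the bar. Fin and pointer share one place along the bar: the pointer is on a mark when this point is level with the mark along the rack's y.
- mark_inner_left: inner mark of the left keeper: a plain dark raised line, 3 mm wide (y), 22 mm long (x), across the strip beside the left stack (place varies). Origin at its middle, axes as the rack's. Fixed.
- mark_outer_left: outer mark of the left keeper: a like line with a 12 mm round dot on it, nearer the left end of the bar, where the keeper stands clear of the stack. Origin at the line's middle, axes as the rack's. Fixed.
- keeper_right (a joint): slide in m of the right keeper (rack -y half): 0 at rack y = -80 mm, grows to rack +y, -0.105 to 0.04; about 2.5 N friction, stays where left. A steel collar, 36 mm dia, 28 mm long on the bar, with a fin on top, a 14 mm wide arm reaching 100 mm towards the robot over the stack (lowest 119 mm above the table) and a 2 mm wide pointer over the strip, all at the same place along the bar.
- keeper_right_fin (a point): point on the centre line of the right keeper's upright grip fin, 165 mm above the table. The fin is 12 mm thick along the bar, 30 mm wide across it, and stands free from 143 to 181 mm above the table, right over the bar. Fin and pointer share one place along the bar: the pointer is on a mark when this point is level with the mark along the rack's y.
- mark_inner_right: inner mark of the right keeper: a plain dark raised line, 3 mm wide (y), 22 mm long (x), across the strip beside the right stack (place varies). Origin at its middle, axes as the rack's. Fixed.
- mark_outer_right: outer mark of the right keeper: a like line with a 12 mm round dot on it, nearer the right end of the bar, where the keeper stands clear of the stack. Origin at the line's middle, axes as the rack's. Fixed.
- large_base: the rack's bottom large cup, fixed upright: tapered black plastic cup, rim 66 mm dia, 50 mm high, foot 34 mm dia; the top 13 mm is a straight band of the rim's diameter, 2.5 mm thick, to grip it by; the floor is 16 mm thick: nested fully home it stands 16 mm higher than the cup it is in. Origin: centre of its underside, 12 mm above the table.
- large1_mid (a point): loose large cup (may be absent), upright on the table, 50 g: tapered black plastic cup, rim 66 mm dia, 50 mm high, foot 34 mm dia; the top 13 mm is a straight band of the rim's diameter, 2.5 mm thick, to grip it by; the floor is 16 mm thick: nested fully home it stands 16 mm higher than the cup it is in. Point on its axis, 25 mm above its underside; z to the rim.
- large2_mid (a point): loose large cup (may be absent), upright on the table, 50 g: tapered black plastic cup, rim 66 mm dia, 50 mm high, foot 34 mm dia; the top 13 mm is a straight band of the rim's diameter, 2.5 mm thick, to grip it by; the floor is 16 mm thick: nested fully home it stands 16 mm higher than the cup it is in. Point on its axis, 25 mm above its underside; z to the rim.
- large3_mid (a point): loose large cup (may be absent), upright on the table, 50 g: tapered black plastic cup, rim 66 mm dia, 50 mm high, foot 34 mm dia; the top 13 mm is a straight band of the rim's diameter, 2.5 mm thick, to grip it by; the floor is 16 mm thick: nested fully home it stands 16 mm higher than the cup it is in. Point on its axis, 25 mm above its underside; z to the rim.
- small_base: the rack's bottom small cup, fixed upright: tapered black plastic cup, rim 50 mm dia, 42 mm high, foot 23 mm dia; the top 13 mm is a straight band of the rim's diameter, 2.5 mm thick, to grip it by; the floor is 16 mm thick: nested fully home it stands 16 mm higher than the cup it is in. Origin: centre of its underside, 12 mm above the table.
- small1_mid (a point): loose small cup (may be absent), upright on the table, 50 g: tapered black plastic cup, rim 50 mm dia, 42 mm high, foot 23 mm dia; the top 13 mm is a straight band of the rim's diameter, 2.5 mm thick, to grip it by; the floor is 16 mm thick: nested fully home it stands 16 mm higher than the cup it is in. Point on its axis, 21 mm above its underside; z to the rim.
- small2_mid (a point): loose small cup (may be absent), upright on the table, 50 g: tapered black plastic cup, rim 50 mm dia, 42 mm high, foot 23 mm dia; the top 13 mm is a straight band of the rim's diameter, 2.5 mm thick, to grip it by; the floor is 16 mm thick: nested fully home it stands 16 mm higher than the cup it is in. Point on its axis, 21 mm above its underside; z to the rim.
- caliper: bystander: a digital caliper, 150 mm long, 60 mm over its jaws, 12 mm high, lying flat; origin at its underside or lying axis, at rest
- carton: bystander: a small white carton, 55 x 50 x 75 mm; origin at its underside or lying axis, at rest
- red_bin: bystander: an open red parts bin, 100 x 75 x 45 mm; origin at its underside or lying axis, at rest
- driver: bystander: a screwdriver lying on the table; origin at its underside or lying axis, at rest
- brush: bystander: a hand brush lying on the table; origin at its underside or lying axis, at rest
- spanner: bystander: a spanner lying on the table; origin at its underside or lying axis, at rest
- tape_block: bystander: a flat cardboard box, 60 x 40 x 30 mm; origin at its underside or lying axis, at rest

How it is judged:
On the way, in this order (a step that is already met when the one before it is completed fails the run):
1. both keepers stand with their pointers on the outer marks (y of keeper_left_fin in the frame of mark_outer_left between -0.005 and 0.005 m and y of keeper_right_fin in the frame of mark_outer_right between -0.005 and 0.005 m and velocity of joint keeper_left between -0.01 and 0.01 m/s and velocity of joint keeper_right between -0.01 and 0.01 m/s), for 0.3 s.
2. every loose cup is nested on the bottom cup of its size, the keepers still on the outer marks (all of step 1 and horizontal distance between each of large1_mid, large2_mid, large3_mid and large_base below 0.006 m and angle between each of large1_mid, large2_mid, large3_mid, small1_mid, small2_mid's own z axis and vertical below 0.1 rad and z of large1_mid in the frame of large_base between 0.036 and 0.078 m and z of large2_mid in the frame of large_base between 0.036 and 0.078 m and z of large3_mid in the frame of large_base between 0.036 and 0.078 m and horizontal distance between each of small1_mid, small2_mid and small_base below 0.006 m and z of small1_mid in the frame of small_base between 0.032 and 0.058 m and z of small2_mid in the frame of small_base between 0.032 and 0.058 m), for 0.3 s.
3. both keepers stand with their pointers on the inner marks (y of keeper_left_fin in the frame of mark_inner_left between -0.005 and 0.005 m and y of keeper_right_fin in the frame of mark_inner_right between -0.005 and 0.005 m and velocity of joint keeper_left between -0.01 and 0.01 m/s and velocity of joint keeper_right between -0.01 and 0.01 m/s), for 0.3 s.
At the end, for the whole second after the job is handed in: Each loose cup present is nested upright (within 0.1 rad) and fully home in the stack of its size, its axis within 6 mm of the bottom cup's; both keepers are at rest with their pointers within 5 mm of the inner marks (all of step 3 and horizontal distance between each of large1_mid, large2_mid, large3_mid and large_base below 0.006 m and angle between each of large1_mid, large2_mid, large3_mid, small1_mid, small2_mid's own z axis and vertical below 0.1 rad and z of large1_mid in the frame of large_base between 0.036 and 0.078 m and z of large2_mid in the frame of large_base between 0.036 and 0.078 m and z of large3_mid in the frame of large_base between 0.036 and 0.078 m and horizontal distance between each of small1_mid, small2_mid and small_base below 0.006 m and z of small1_mid in the frame of small_base between 0.032 and 0.058 m and z of small2_mid in the frame of small_base between 0.032 and 0.058 m); the robot touches nothing.
It fails at once if a bystander was shifted by more than 5 cm or knocked over (distance of any of caliper, carton, red_bin, driver, brush, spanner, tape_block from where it was at the start of the episode above 0.05 m or angle between any of carton, red_bin's own z axis and vertical above 0.5 rad).
Of large1, large2, large3 only 2 to 3 are there at a start; the rules pass over those that are not, and their reading is None.
Of small1, small2 only 1 to 2 are there at a start; the rules pass over those that are not, and their reading is None.
At some moment in a run one of large1, large2, large3, small1, small2 may be knocked a few centimetres aside while the robot is not near it.
It also fails if it takes over 210 s, if anything falls off the work surface, if the arm or the gripper's body presses on something with over 40 N, if the wrist force passes 120 N, or if a joint passes its speed limit or range.

### The arm

A 6-joint arm with a two-finger parallel gripper is mounted at the origin on the work surface. World frame = base frame: x ahead of the robot, y to its left, z up, the work surface at z = 0. Lengths are in m, angles in rad, forces in N, time in s.
With the tool pointing down it reaches from about 0.275 to 0.75 m from the base axis. Payload 10.2 kg.
Tool frame: the origin (TCP) lies midway between the tips of the shut fingers; the grasp point (between the pads) lies 19 mm behind it (env.hold_point_z is the distance from the TCP to the grasp point, in m); x points along the fingers, z is the direction in which the jaws open and shut, and the axes are right-handed (so a half turn about x gives the same grasp; the last joint's range is limited). The gripper opens to 85 mm and grips with 20 to 120 N. Pads are 22 mm wide; open, the fingers measure 114 mm over their backs; the gripper's body (76 mm by 85 mm) begins 54 mm behind the grasp point. The pads swing forward as they close: fully open they stand 13 mm farther back than shut.
Start: joints at [0.982, 0.313, 1.498, -0, 1.331, -0.223], TCP at [0.188, 0.49, 0.208] pointing down, gripper open.
Joint ranges: [-2.94, 2.94], [-0.97, 2.17], [0.19, 2.56], [-1.23, 4.37], [0.02, 3.11], [-2.88, 2.88]. Speed limits (rad/s): [2.39, 2.39, 3.01, 3.14, 3.14, 3.14].

### API

Orientations are given as a unit quaternion [x, y, z, w].
In Python, from bench import env, kinematics, monitor, eyes, job gives the robot as it stands. The module is installed in compiled form; this text tells all that it offers. Calls block until the motion is done:
- env.reach(position, orientation): joint-space move of the TCP to a pose.
- env.movel(position, velocity=0.15, frame=None, guard=None): straight line of the TCP; frame=None keeps the orientation; velocity is the mean speed in m/s. With guard (N) it stops when the force on the tool has changed by that much, and returns True; else False.
- env.set_joints(angles): joint-space move.
- env.release() and env.close_gripper(effort=None): open the fingers fully, or close them until they stop; effort is the grip in N (None keeps the last).
- env.hold(seconds).
- kinematics.ik(position, orientation): joint angles nearest the present ones, or None.
- monitor.sense(): the state.
- eyes.grab_frame(name): name is "scene" or "top" or "wrist"; returns a dict with "frame" (420x560x3 uint8, red, green, blue), "mtx" (3x3 intrinsics, pixels), "view" (4x4, takes a point from world to camera coordinates). Camera axes: x right, y down, z forward; pixel columns grow to the right and rows downward; lengths in m; the calibration is good to about 2 mm. A picture is of the moment at which its call begins. There is no depth.
A pose or a line that the arm cannot do raises env.MotionError and nothing moves.
- job.hand_in(): hands the job in, once; it reports no verdict.
The state is a dict: "clock": time; "joints": joint angles; "qvel": joint speeds; "joint_efforts": joint torques, N m; "position": TCP position; "ee_rot": TCP orientation; "contact_force": force on the tool from outside, world axes, zero at the start; "ft_torque": the same for the moment, N m; "finger_gap": opening from 0.0 (shut) to 1.0 (fully open).
Only numpy, scipy, OpenCV 4.12 (cv2) and the standard library are available. Lean on these libraries where they do the work, as an engineer would, in place of code of your own. Each camera call takes 0.05 s, during which the arm holds its last target. There are 200 camera calls.

## Working session

There is one attempt and no reset: what is moved stays moved. The work goes in short steps, each a Python script; the robot and the scene stay as the last script left them, time stands still between calls to the robot, and variables do not carry over. Pictures are saved under pics/ and viewed, about 12 in all and at most 16, crops included, and the job is handed in when it is done.

```bash
mkdir -p pics; ls
python3 - <<'E'
from bench import env, kinematics, monitor, eyes, job
import cv2,numpy as np
for n in("top","scene"):
    d=eyes.grab_frame(n); cv2.imwrite(f"pics/{n}0.png",cv2.resize(d["frame"][:,:,::-1],(784,588)))
    print(n,d["mtx"].round(1).tolist(),d["view"].round(4).tolist())
    np.savez(f"{n}0.npz",**d)
s=monitor.sense();print(s["clock"],s["position"],s["ee_rot"],env.hold_point_z)
E
```

```text
pics
top [[534.5, 0.0, 282.6], [0.0, 534.5, 212.7], [0.0, 0.0, 1.0]] [[-0.0101, -0.9998, 0.0146, 0.0236], [-0.9838, 0.0073, -0.1794, 0.4901], [0.1792, -0.0162, -0.9837, 1.5184], [0.0, 0.0, 0.0, 1.0]]
scene [[391.6, 0.0, 280.7], [0.0, 391.6, 209.8], [0.0, 0.0, 1.0]] [[-0.7136, 0.7005, -0.0079, 0.3402], [0.6063, 0.612, -0.5078, -0.2293], [-0.3509, -0.3672, -0.8614, 1.4645], [0.0, 0.0, 0.0, 1.0]]
0.1 [0.18767502 0.49005265 0.20748846] [-0.4008562   0.58298418  0.40055969  0.58223336] 0.0187
```

View pics/top0.png

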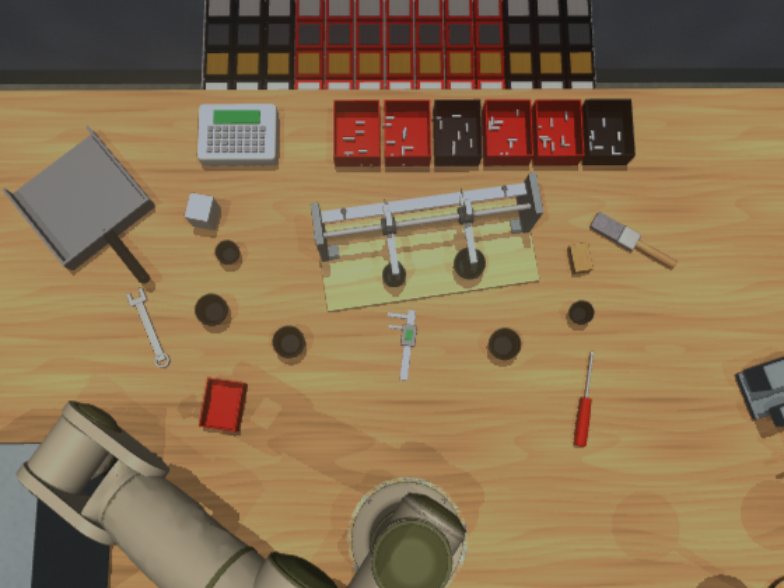

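View pics/scene0.png

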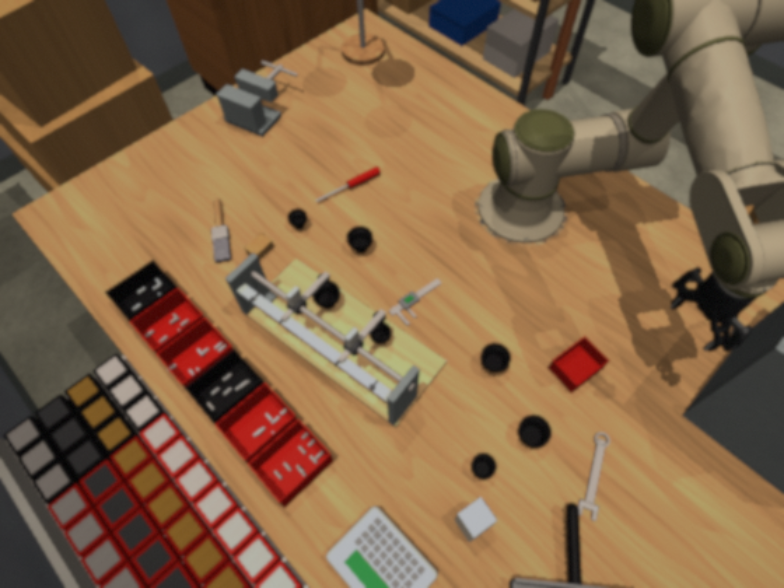

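The top view shows the small base at (394,274), left, and the large base at (470,264), right. The loose large cups are at (212,310), (289,342) and (505,344), the small ones at (228,252) and (581,313). The outer dots are near (344,213) and (504,189). The scene view agrees on all of these.

```bash
cat > h.py <<'E'
from bench import env, kinematics, monitor, eyes, job
import cv2,numpy as np
from scipy.spatial.transform import Rotation as Rn
def ray(d,u,v,z):
    V=np.array(d["view"]);R=V[:3,:3];c=-R.T@V[:3,3]
    r=R.T@np.linalg.solve(d["mtx"],[u,v,1.]);return (c+r*(z-c[2])/r[2])
def proj(d,p):
    V=np.array(d["view"]);q=np.array(d["mtx"])@(V[:3,:3]@np.asarray(p,float)+V[:3,3]);return q[:2]/q[2]
def down(a):
    z=np.array([np.cos(a),np.sin(a),0]);x=np.array([0,0,-1.]);return Rn.from_matrix(np.c_[x,np.cross(z,x),z]).as_quat()
def best(p,a):
    """down orientation with jaw line at yaw a (mod pi), the one whose joints stay nearest"""
    q0=np.array(monitor.sense()["joints"]);o=[]
    for k in(-1,0,1):
        q=kinematics.ik(list(p),list(down(a+k*np.pi)))
        if q is not None:o.append((np.abs(np.array(q)-q0).max(),a+k*np.pi))
    return list(down(min(o)[1]))
def go(p,a): env.reach(list(map(float,p)),best(p,a))
def snap(n,f):
    d=eyes.grab_frame(n);cv2.imwrite("pics/"+f,d["frame"][:,:,::-1]);np.savez("pics/"+f[:-4]+".npz",**d);return d
def blobs(d,amin=60,thr=60):
    m=(d["frame"].max(2)<thr).astype(np.uint8);m=cv2.morphologyEx(m,cv2.MORPH_OPEN,np.ones((3,3)))
    cs,_=cv2.findContours(m,cv2.RETR_EXTERNAL,cv2.CHAIN_APPROX_NONE);return [c for c in cs if cv2.contourArea(c)>amin]
E
python3 - <<'E'
from h import *
d=dict(np.load("top0.npz"))
for c in blobs(d):
    (u,v),r=cv2.minEnclosingCircle(c)
    if v<140 or v>270: continue
    p=ray(d,u,v,.046); D=2*r/534.5*1.45
    print((u*1.4).__round__(),(v*1.4).__round__(),p.round(3),"dia~",round(D,3),round(cv2.contourArea(c)))
c=[ray(d,u/1.4,v/1.4,.012) for u,v in((325,310),(538,281))]
e=c[0]-c[1];print("near edge",c,np.linalg.norm(e))
a=np.arctan2(e[1],e[0]);yaw=a-np.pi/2;ex=np.array([np.cos(yaw),np.sin(yaw)])
print("yaw",yaw,"rack0",((c[0]+c[1])/2)[:2]+.095*ex)
for u,v in((344,213),(504,189)):print(ray(d,u/1.4,v/1.4,.119))
for n,u,v in(("carton",200,210),("tape",580,258),("bin",224,405)):print(n,ray(d,u/1.4,v/1.4,.04).round(3))
E
```

```text
505 343 [ 0.393 -0.206  0.046] dia~ 0.057 152
288 341 [0.401 0.243 0.046] dia~ 0.056 120
581 313 [ 0.455 -0.367  0.046] dia~ 0.045 186
210 309 [0.47  0.404 0.046] dia~ 0.056 139
468 263 [ 0.563 -0.134  0.046] dia~ 0.057 102
225 251 [0.593 0.376 0.046] dia~ 0.039 62
115 258 [0.578 0.606 0.046] dia~ 0.149 418
near edge [array([0.47085778, 0.16900804, 0.012     ]), array([ 0.53045652, -0.28723867,  0.012     ])] 0.4601228905679095
yaw 0.1298928280170164 rack0 [ 0.59485685 -0.04681017]
[0.65201706 0.12342859 0.119     ]
[ 0.70110823 -0.20338562  0.119     ]
carton [0.684 0.434 0.04 ]
tape [ 0.574 -0.373  0.04 ]
bin [0.272 0.371 0.04 ]
```

```bash
cat >> h.py <<'E'
YAW=0.130;R0=np.array([0.5949,-0.0468])
def rk(x,y,z):
    c,s=np.cos(YAW),np.sin(YAW);return np.array([R0[0]+c*x-s*y,R0[1]+s*x+c*y,z])
def inr(p):
    c,s=np.cos(YAW),np.sin(YAW);d=np.array(p)[:2]-R0;return np.array([c*d[0]+s*d[1],-s*d[0]+c*d[1]])
E
python3 - <<'E'
from h import *
p=rk(0.0,.0,.40); go(p,YAW+np.pi/2)
d=snap("wrist","w0.png");s=monitor.sense();print(s["clock"],s["position"])
print(d["mtx"].round(1).tolist(),d["view"].round(3).tolist())
cv2.imwrite("pics/w0b.png",cv2.resize(d["frame"][:,:,::-1],(784,588)))
E
```

```text
2.6333 [ 0.59489184 -0.04606369  0.39992973]
[[325.9, 0.0, 280.6], [0.0, 325.9, 211.9], [0.0, 0.0, 1.0]] [[0.13, -0.992, 0.001, -0.123], [-0.952, -0.125, 0.281, 0.47], [-0.278, -0.037, -0.96, 0.728], [0.0, 0.0, 0.0, 1.0]]
```

View pics/w0b.png

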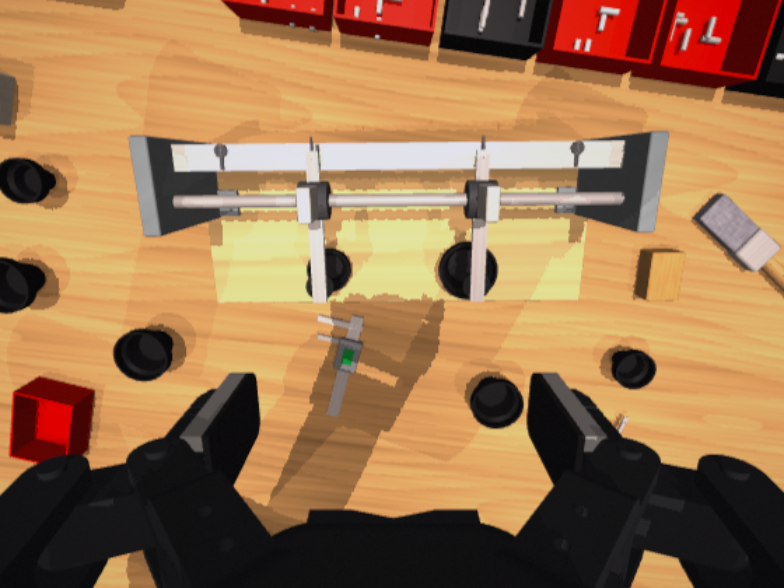

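The wrist view shows the outer marks at about (222,157) and (577,152), and the fins at about (305,203) and (492,203). I'll crop the strip next to find the inner marks.

Run:
```python
from h import *
d=dict(np.load("pics/w0.npz"));f=d["frame"][90:165,110:460,::-1]
a=cv2.resize(f[:,:175],None,fx=4.5,fy=4,interpolation=cv2.INTER_CUBIC)[:,:790];b=cv2.resize(f[:,175:],None,fx=4.5,fy=4,interpolation=cv2.INTER_CUBIC)[:,:790]
cv2.imwrite("pics/w0c.png",np.r_[a,b][:600])
```

```text
(no output)
```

View pics/w0c.png

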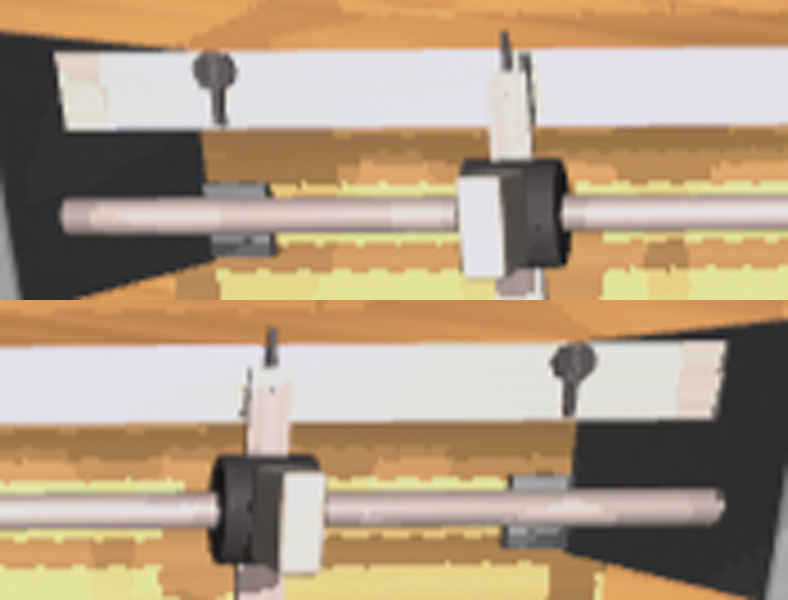

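Run:
```python
from h import *
d=dict(np.load("pics/w0.npz"))
for n,u,v,z in(("outL",157.8,112.5,.1195),("outR",411.9,110,.1195),("finL",217.1,146.7,.181),("finR",352.3,145.5,.181)):
    p=ray(d,u,v,z);print(n,p.round(4),inr(p).round(4))
# rack frame check: board near edge corners, bases
for u,v in((219,301),(580,299)):print("corner",inr(ray(d,u/1.4,v/1.4,.012)).round(4))
f=d["frame"].astype(int)
for c in blobs(d,150,50):
    x,y,w,h=cv2.boundingRect(c)
    print(x,y,w,h)
```

```text
outL [0.6497 0.1238 0.1195] [0.0765 0.1621]
outR [ 0.6961 -0.2064  0.1195] [ 0.0797 -0.1714]
finL [0.6225 0.0323 0.181 ] [0.0376 0.0749]
finR [ 0.6443 -0.1237  0.181 ] [ 0.039  -0.0827]
corner [-0.0967  0.2216]
corner [-0.094  -0.2369]
336 269 38 37
0 267 560 153
437 250 31 27
82 235 41 37
0 184 32 39
233 178 18 32
314 173 23 40
131 124 24 15
0 114 40 31
106 99 50 68
412 96 52 64
520 2 40 68
314 0 80 43
```

```bash
cat > keep.py <<'E'
from h import *
def grab(y):
    go(rk(.04,y,.25),YAW+np.pi/2); env.movel(list(rk(.04,y,.155)),.12); env.close_gripper(30)
    s=monitor.sense();print("grabbed",s["clock"],s["finger_gap"],inr(s["position"]).round(4),s["contact_force"].round(1))
def slide(y,rel=True):
    env.movel(list(rk(.04,y,.155)),.05); s=monitor.sense();print("slid",inr(s["position"]).round(4),np.round(s["contact_force"],1))
    if rel:
        env.hold(.2);env.release();env.movel(list(rk(.04,y,.25)),.12)
E
python3 - <<'E'
from keep import *
grab(.0749);slide(.1621)
grab(-.0827);slide(-.1714)
go(rk(-.02,0,.36),YAW+np.pi/2)
d=snap("wrist","w1.png");f=d["frame"][:,:,::-1];print(monitor.sense()["clock"])
p=rk(.08,0,.12);u,v=map(int,proj(d,p));print(u,v)
a=cv2.resize(f[v-30:v+45,60:280],None,fx=3.6,fy=4,interpolation=cv2.INTER_CUBIC);b=cv2.resize(f[v-30:v+45,280:500],None,fx=3.6,fy=4,interpolation=cv2.INTER_CUBIC)
cv2.imwrite("pics/w1c.png",np.r_[a,b][:600])
E
```

```text
grabbed 4.9667 0.12509913610754925 [0.04  0.075] [-0.7  0.5  1.4]
slid [0.0393 0.1632] [-6.  -2.3  5.6]
grabbed 11.2917 0.12462311912294335 [ 0.04   -0.0827] [-0.1  0.2  2.1]
slid [ 0.0408 -0.1721] [6.9 2.5 2.3]
15.9833
279 90
```

View pics/w1c.png

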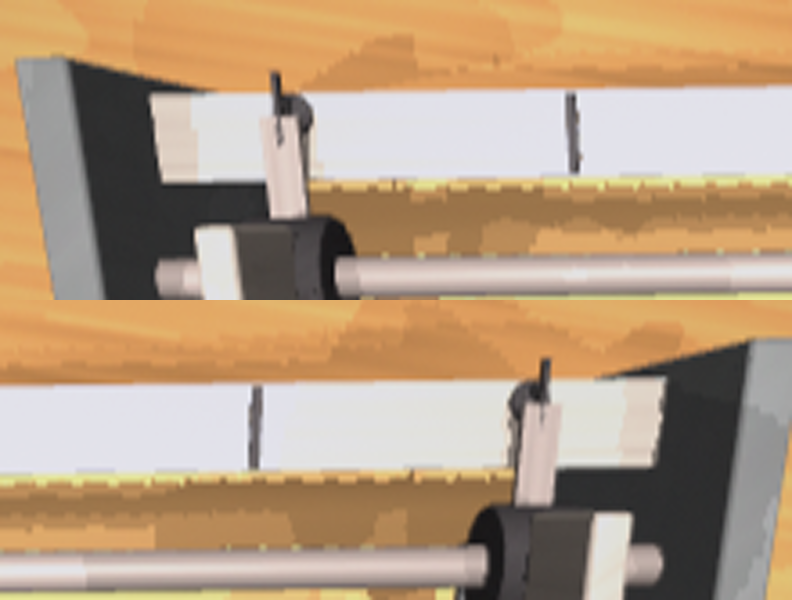

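The inner marks now show clearly at crop (573,132) left and (255,427) right. The pointers look offset outward of the dots, partly from parallax, so I'll look straight down the line of each outer mark.

Run:
```python
from h import *
d=dict(np.load("pics/w1.npz"))
for n,u,v in(("inL",60+573/3.6,60+132/4),("inR",280+255/3.6,60+127/4)):print(n,inr(ray(d,u,v,.1195)).round(4))
out=[]
for y in(.1621,-.1714):
    go(rk(-.03,y,.33),YAW+np.pi/2);d=snap("wrist","w2%s.png"%("L" if y>0 else "R"))
    c=-d["view"][:3,:3].T@d["view"][:3,3];print("cam",inr(c).round(4),c[2].round(3))
    u,v=proj(d,rk(.08,y,.12)).astype(int);print(u,v)
    out.append(cv2.resize(d["frame"][max(v-40,0):max(v-40,0)+75,u-60:u+60,::-1],(640,300),interpolation=cv2.INTER_CUBIC))
    print(max(v-40,0))
cv2.imwrite("pics/w2c.png",np.vstack(out))
```

```text
inL [0.0776 0.0711]
inR [ 0.0787 -0.0832]
cam [0.0417 0.1614] 0.497
279 79
39
cam [ 0.0415 -0.1701] 0.498
281 79
39
```

View pics/w2c.png

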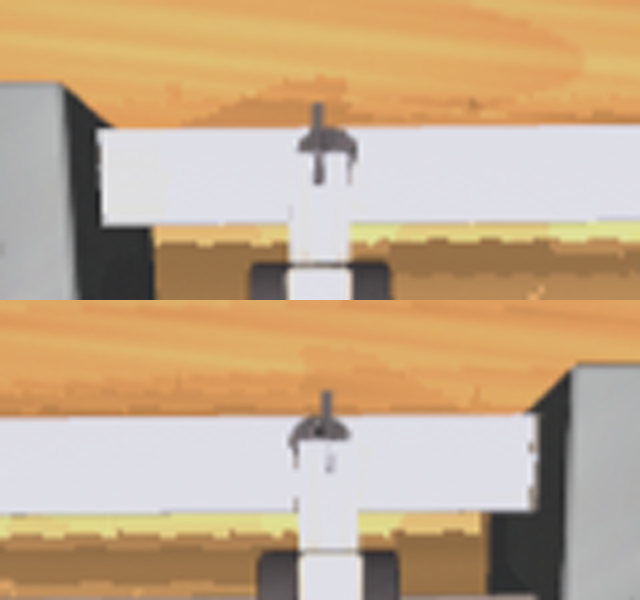

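Both pointers sit about 2 mm outward of their dot centres: left pointer 318 against dot 327, right 326 against 320, at 0.22 mm per crop pixel. Both are within tolerance, so step 1 is done. Next I'll measure the bases and pick the cups.

```bash
cat > cups.py <<'E'
from h import *
SZ={"L":(.066,.050,.0195),"S":(.050,.042,.016)}   # rim dia, height, rim-to-TCP when gripped
def look(p,kind,zr,f,H=.26,a=YAW+np.pi/2):
    """camera right above p; find the dark disc at rim height zr nearest p"""
    k=monitor.sense();q=best([*p[:2],H],a);y=Rn.from_quat(q).as_matrix()[:,1]
    env.reach([*(np.array(p[:2])-SGN*.0717*y[:2]),H],q); env.hold(.15)
    d=snap("wrist",f);D=SZ[kind][0];o=[]
    for c in blobs(d,300,60):
        h=cv2.convexHull(c)[:,0,:].astype(float)
        w=np.array([ray(d,u,v,zr)[:2] for u,v in h]);
        (cx,cy),r=cv2.minEnclosingCircle(w.astype(np.float32))
        if abs(2*r-D)<.012:o.append((np.hypot(cx-p[0],cy-p[1]),cx,cy,2*r))
    o.sort();print(f,"clock %.1f"%monitor.sense()["clock"],np.round(o,4).tolist());return np.array(o[0][1:3])
def move(kind,cup,base,n,a=YAW):
    D,h,g=SZ[kind]
    go([*cup,.16],a);env.movel([*cup,h-g],.12);env.close_gripper(30)
    s=monitor.sense();print("grip gap %.1f mm"%(85*s["finger_gap"]),np.round(s["contact_force"],1))
    env.movel([*s["position"][:2],.25],.2);go([*base,.25],a)
    z=.012+.016*n+h-g
    env.movel([*base,z+.025],.15);hit=env.movel([*base,z-.002],.03,guard=12)
    s=monitor.sense();print("place err z %.4f"%(s["position"][2]-z),hit,np.round(s["contact_force"],1),"gap %.1f"%(85*s["finger_gap"]))
    env.release();env.movel([*base,.22],.2)
SGN=1
E
python3 - <<'E'
from cups import *
import cups
s=monitor.sense();d=eyes.grab_frame("wrist");c=-d["view"][:3,:3].T@d["view"][:3,3]
off=Rn.from_quat(s["ee_rot"]).as_matrix().T@(c-s["position"]);print("cam in tool",off.round(4))
cups.SGN=np.sign(off[1])
open("cups.py","a").write(f"SGN={cups.SGN}\n")
bL=look(rk(-.045,-.08,0),"L",.062,"bL.png");print("large base",bL,inr(bL).round(4))
bS=look(rk(-.045,.08,0),"S",.054,"bS.png");print("small base",bS,inr(bS).round(4))
E
```

```text
cam in tool [-0.1672  0.0712 -0.0002]
bL.png clock 18.9 [[0.0051, 0.5597, -0.1369, 0.064], [0.177, 0.3982, -0.2024, 0.0676], [0.2428, 0.4639, -0.3546, 0.0569]]
large base [ 0.55973381 -0.136934  ] [-0.0466 -0.0848]
bS.png clock 19.8 [[0.0059, 0.5374, 0.0214, 0.0481], [0.2901, 0.6514, -0.2411, 0.0488]]
small base [0.53736025 0.02141769] [-0.0482  0.0751]
```

The bases measure 159.9 mm apart, against 160 expected. My rack origin was about 5 mm off along y, but I use the measured points directly, so it doesn't matter.

```bash
cat >> cups.py <<'E'
BL=np.array([.5597,-.1369]);BS=np.array([.5374,.0214])
E
python3 - <<'E'
from cups import *
c=look([.397,-.203],"L",.05,"c1.png");move("L",c,BL,1)
look(BL,"L",.078,"s1.png")
cv2.imwrite("pics/s1.png",eyes.grab_frame("wrist")["frame"][:,:,::-1])
E
```

```text
c1.png clock 21.1 [[0.0071, 0.3908, -0.2064, 0.0643]]
grip gap -0.1 mm [ 0.6 -0.6  1.5]
place err z -0.0018 False [0.3 0.7 0.9] gap 0.3
s1.png clock 32.0 [[0.001, 0.5606, -0.1365, 0.0625]]
```

View pics/s1.png

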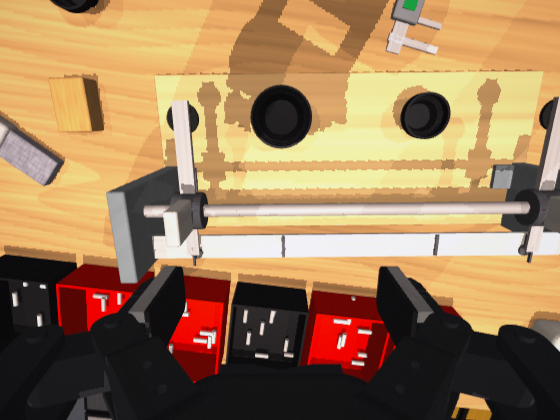

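The gripper closed on nothing and the base stack still looks single. I'll take a top view to see where that cup went.

Run:
```python
from cups import *
d=snap("top","t1.png");cv2.imwrite("pics/t1b.png",cv2.resize(d["frame"][120:300,60:480,::-1],(798,342)))
for c in blobs(d):
    (u,v),r=cv2.minEnclosingCircle(c)
    if 140<v<270:print(round(u),round(v),ray(d,u,v,.046).round(3),"dia~",round(2*r/534.5*1.45,3))
```

```text
360 246 [ 0.391 -0.204  0.046] dia~ 0.06
415 223 [ 0.455 -0.367  0.046] dia~ 0.045
150 220 [0.47  0.404 0.046] dia~ 0.056
89 184 [0.58  0.585 0.046] dia~ 0.122
```

View pics/t1b.png

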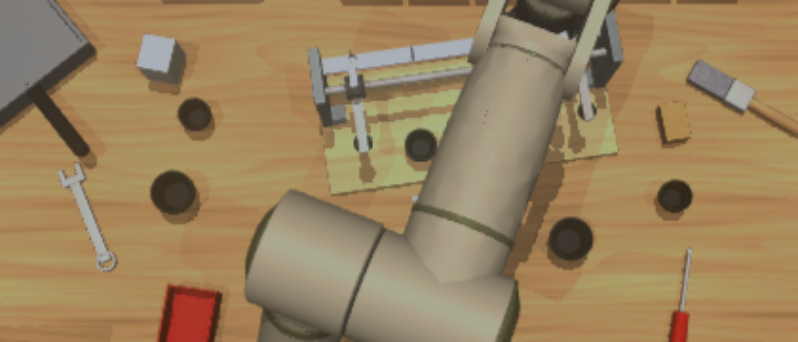

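The cup was not touched and still stands at (0.391,-0.204), so the fingers closed above its rim. I'll probe the table with the open tips to get their true height, then grip deeper.

Run:
```python
from cups import *
go([.41,-.115,.12],YAW);env.release();env.movel([.41,-.115,.02],.15)
try:
    h=env.movel([.41,-.115,-.02],.02,guard=4);print("open tips touch at TCP z",h,monitor.sense()["position"])
except Exception as e: print(e)
env.movel([.41,-.115,.2],.2)
c=look([.391,-.205],"L",.05,"c2.png")
go([*c,.16],YAW);env.movel([*c,.024],.12)
env.close_gripper(30);s=monitor.sense();print("gap",85*s["finger_gap"],s["position"].round(4),s["clock"])
snap("wrist","g2.png")
```

```text
open tips touch at TCP z False [ 0.41005007 -0.11501821 -0.01993003]
c2.png clock 39.1 [[0.0018, 0.3904, -0.2067, 0.0643]]
gap -0.20819799027867233 [ 0.3904 -0.2067  0.024 ] 42.4333
```

View pics/g2.png

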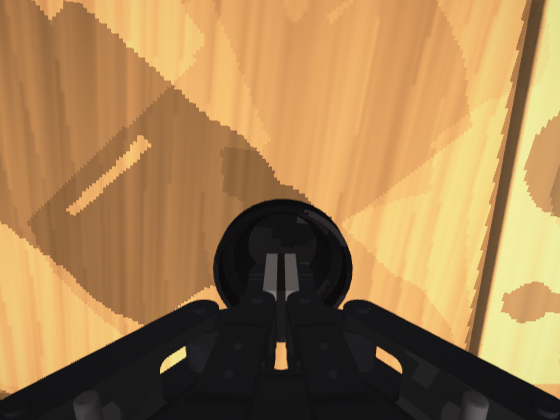

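The tips are shut inside the cup and the cup is undisturbed. The open tips stand more than 20 mm behind the TCP, so I'll lift out before opening and probe deeper.

Run:
```python
from cups import *
s=monitor.sense();env.movel([*s["position"][:2],.15],.2)
P=[.41,-.115]
go([*P,.08],YAW);env.movel([*P,.012],.15);h=env.movel([*P,-.02],.01,guard=4);print("shut",h,monitor.sense()["position"][2])
env.movel([*P,.06],.2);env.release();env.movel([*P,-.01],.15)
h=env.movel([*P,-.05],.01,guard=4);s=monitor.sense();print("open",h,s["position"][2],s["contact_force"],s["clock"])
env.movel([*P,.15],.2)
```

```text
shut False -0.020000017100863562
open True -0.03647750203998519 [-0.7061886  -0.20999845  5.95685102] 52.1583
```

The tips stand about 23.5 mm (shut) and 36.5 mm (open) behind the reported TCP. I'll correct the grip depth, and abort any grip whose gap comes out wrong.

```bash
sed -i 's/"L":(.066,.050,.0195),"S":(.050,.042,.016)/"L":(.066,.050,.043),"S":(.050,.042,.0397)/; s/^    env.movel(\[\*s\["position"\]\[:2\],.25\],.2)/    if abs(85*s["finger_gap"]-D*1e3)>5: raise SystemExit("bad grip, stopped")\n&/' cups.py
sed -i 's/,\.155/,.132/g' keep.py
python3 - <<'E'
from cups import *
c=look([.391,-.205],"L",.05,"c3.png");move("L",c,BL,1)
print("stack",look(BL,"L",.078,"s3.png"))
E
```

```text
c3.png clock 54.6 [[0.0016, 0.3904, -0.2065, 0.0643]]
grip gap 64.8 mm [0.3 0.3 6. ]
place err z 0.0006 True [-1.6  0.3  4.7] gap 64.8
s3.png clock 64.9 [[0.0009, 0.5595, -0.1361, 0.0653]]
stack [ 0.55949575 -0.13607436]
```

Run:
```python
from cups import *
c=look([.399,.241],"L",.05,"c4.png");move("L",c,BL,2)
c=look([.47,.404],"L",.05,"c5.png");move("L",c,BL,3)
print("stack",look(BL,"L",.11,"s5.png"))
```

```text
c4.png clock 66.6 [[0.0004, 0.3994, 0.2411, 0.0655], [0.173, 0.4676, 0.3998, 0.0697], [0.2572, 0.5369, 0.0239, 0.0609]]
grip gap 66.6 mm [-3.2 -1.2  9. ]
place err z 0.0010 True [-1.3  0.9  5.9] gap 66.2
c5.png clock 78.2 [[0.003, 0.4677, 0.4022, 0.0656]]
grip gap 65.7 mm [-1.5 -0.7  5.9]
place err z 0.0011 True [-0.6  0.2  5.9] gap 66.0
s5.png clock 89.4 [[0.0012, 0.5586, -0.1374, 0.0646]]
stack [ 0.55859882 -0.1373661 ]
```

Run:
```python
from cups import *
c=look([.455,-.367],"S",.042,"c6.png");move("S",c,BS,1)
c=look([.590,.377],"S",.042,"c7.png");move("S",c,BS,2)
print("stack",look(BS,"S",.086,"s7.png"))
go([.42,-.05,.36],YAW+np.pi/2);snap("wrist","w3.png")
```

```text
c6.png clock 90.6 [[0.0052, 0.4571, -0.3718, 0.0487]]
grip gap 49.6 mm [-0.7  1.2  6.3]
place err z 0.0006 True [-1.1  0.1  6. ] gap 49.7
c7.png clock 102.1 [[0.0032, 0.592, 0.3745, 0.0493]]
grip gap 49.7 mm [-1.9  0.8  5. ]
place err z 0.0006 True [-2.  -0.   6.8] gap 49.6
s7.png clock 114.1 [[0.001, 0.5365, 0.021, 0.0484], [0.2632, 0.6423, -0.22, 0.0462]]
stack [0.53648692 0.02102848]
```

View pics/w3.png

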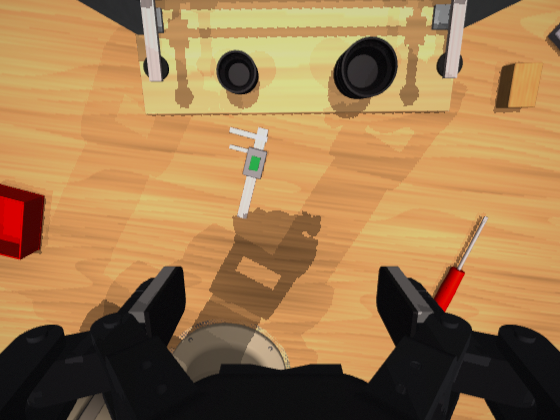

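Both stacks look upright and concentric, small at (238,72) and large at (366,68). The heights agree to about 1 mm and no loose cups remain. Now I'll slide the keepers in.

Run:
```python
from keep import *
grab(.1632);slide(.0711)
grab(-.1721);slide(-.0832)
out=[]
for y in(.0711,-.0832):
    go(rk(-.03,y,.33),YAW+np.pi/2);d=snap("wrist","w4%s.png"%("L" if y>0 else "R"))
    u,v=proj(d,rk(.08,y,.12)).astype(int);print(u,v)
    out.append(cv2.resize(d["frame"][v-40:v+35,u-60:u+60,::-1],(640,300),interpolation=cv2.INTER_CUBIC))
cv2.imwrite("pics/w4c.png",np.vstack(out));print(monitor.sense()["clock"])
```

```text
grabbed 117.6333 0.13251306509427874 [0.04   0.1632] [-0.8 -0.8  1.5]
slid [0.0409 0.0701] [ 8.1  2.6 -0.4]
grabbed 124.4167 0.13357452717141707 [ 0.04   -0.1721] [-0.6 -0.6  1.2]
slid [ 0.0391 -0.0823] [-6.5 -2.7  4.7]
279 78
279 78
129.925
```

View pics/w4c.png

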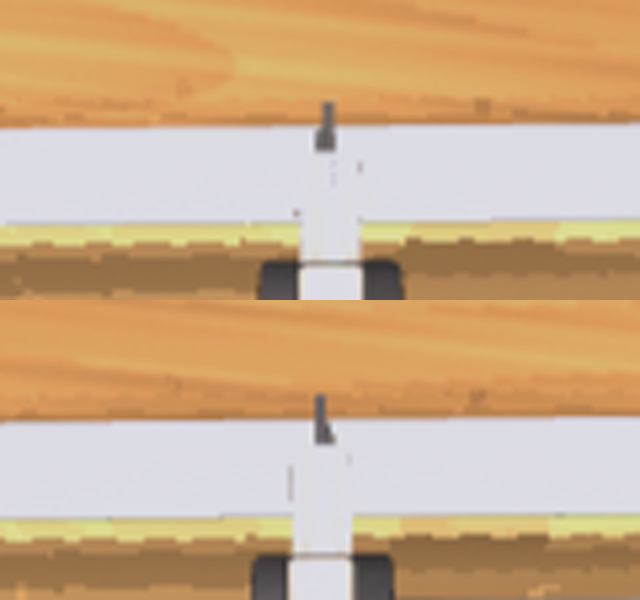

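Both pointers overlap their inner lines: left 328 against about 324, right 320 against about 325, so about 1 mm off. I'll take a last look at the stacks and the bench.

Run:
```python
from h import *
q=[0.982,.313,1.498,0,1.331,-.223];env.set_joints(q);env.hold(.3)
d=snap("top","t9.png");cv2.imwrite("pics/t9b.png",cv2.resize(d["frame"][100:340,60:500,::-1],(798,435)));print(monitor.sense()["clock"])
```

```text
132.9083
```

View pics/t9b.png

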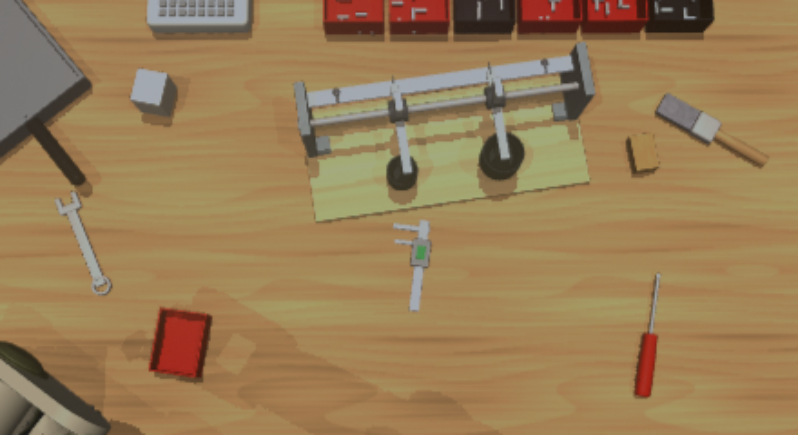

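The bench is clear of loose cups, both stacks stand under their keepers at about (402,170) and (502,155), and the bystanders are where they were.

```bash
python3 -c "
from h import *
job.hand_in()"
```

```text
the job is handed in; nothing more can be done
```

The job is done and handed in; the robot's clock read about 133 s, against the 210 s limit. I slid both keepers out to their outer marks and nested the three large and two small loose cups. Then I slid both keepers back to their inner marks and moved the arm clear.

**Last checks**
- **Keepers:** the pointers stood about 1.5–2 mm from the outer marks and finished about 1 mm from the inner marks (limit 5 mm).
- **Cups:** each one stopped on contact within about 1 mm of its computed home height. The stack axes measured within about 1.5 mm of the bottom cups. I did not measure tilt separately, but the stacks look upright.
- **Bystanders:** in the last top view they all stand where they were at the start.

**What failed or disagreed**
- **Missed grips:** my first two grips on one cup closed on nothing. The fingertips stood about 23 mm (shut) to 36 mm (open) behind the reported TCP, not at it, so I probed the table and gripped deeper. The cup was not moved by this.
- **Rack position:** my first estimate of the rack origin was about 5 mm off along the bar. The cups went to directly measured base positions and the keepers to marks checked by camera, so it did not affect the result.

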